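# Build up two sliding-gate brackets

## Task

Build up the two sliding-gate brackets that are screwed to the bench with their axles pointing up. On the thick axle goes the large spacer ring first, then the grooved track wheel, then the dust cap, mouth down over the end of the axle; on the thin axle goes the small spacer ring first and the white guide roller on top of it. Every part must sit flat and right down on the one below it, and the jar of screws and the square tube offcut stay where they are.

Things in the scene. Friction and masses are not known exactly. Their poses are not given: they have to be found in the camera images.
- big_spacer_mid (a point): Large spacer ring: plain bare-metal ring lying flat, 58 mm outside diameter, 34 mm bore right through, 12 mm thick, 110 g. Point at its centre, 6 mm above its underside; z up. Both faces alike.
- small_spacer_mid (a point): Small spacer ring: plain bare-metal ring lying flat, 38 mm outside diameter, 21 mm bore right through, 12 mm thick, 50 g. Point at its centre, 6 mm above its underside; z up. Both faces alike.
- track_wheel_mid (a point): Grooved track wheel: steel wheel lying flat, 66 mm outside diameter, V-shaped groove round its rim (the two lips, at top and bottom, have the full diameter), 24 mm thick, 34 mm bore right through, about 380 g (varies). Point at its centre, 12 mm above its underside; z along its axle, up. Both faces alike.
- guide_roller_mid (a point): Guide roller: plain white nylon cylinder standing upright, 46 mm diameter, 36 mm tall, steel bush with a 21 mm bore right through, about 120 g (varies). Point at its centre, 18 mm above its underside; z along its axle, up. Both ends alike.
- dust_cap_mid (a point): Dust cap: small round metal cup standing mouth down (closed, slightly bevelled top), 43 mm outside diameter, 22 mm tall, inside 34 mm diameter and 17 mm deep, 60 g. Point at half height, 11 mm above its rim; z up, towards the closed top.
- thick_axle (a point): Seat of the thick axle, on its axis; z up. Grey plate 80 x 120 x 8 mm (x, y) screwed to the bench; in its middle a boss, 50 mm diameter, its flat top (this point) 16 mm above the bench; from it rises the 28 mm axle, ending 48 mm above this point, its last 6 mm tapering to 18 mm. Seated part centres above this point: large spacer 6, wheel 24, cap (rim on the wheel) 47 mm.
- thin_axle (a point): Seat of the thin axle, on its axis; z up. Grey plate 70 x 112 x 8 mm (x, y) screwed to the bench, a 28 mm tall turned-up leg along its -y edge, 58 mm off; on it a boss, 34 mm diameter, its flat top (this point) 16 mm above the bench; from it rises the 16 mm axle, ending 50 mm above this point, its last 5 mm tapering to 8 mm. Seated part centres above this point: small spacer 6, roller 30 mm.
- screw_jar_mid (a point): Bystander: small glass jar of screws with a metal lid, 56 mm diameter, 59 mm tall, standing loose among the parts; point at half height.
- tube_offcut_mid (a point): Bystander: offcut of 40 x 40 mm square steel tube, 120 mm long (along its x), lying loose; point at its centre, 20 mm above the bench.
There are look-alikes about, which are no part of the job. What is shaped like the part that bears track_wheel_mid but green or pink is not meant. What is shaped like the part that bears big_spacer_mid but red is not meant.

How it is judged:
By the outcome, as a careful person would: the job done as asked, in the order asked, and still so for the second after the job is handed in, with the robot touching nothing.
It also fails if it takes over 122 s, if anything falls off the work surface, if the arm or the gripper's body presses on something with over 40 N, if the wrist force passes 120 N, or if a joint passes its speed limit or range.

## Robot

A 6-joint arm with a two-finger parallel gripper is mounted at the origin on the work surface. World frame = base frame: x ahead of the robot, y to its left, z up, the work surface at z = 0. Lengths are in m, angles in degrees, forces in N, time in s.
With the tool pointing down it reaches from about 0.325 to 0.9 m from the base axis. Payload 6.1 kg.
Tool frame: the origin (TCP) lies on the centre line of the jaws, within the pads' length; the fingertips stand ahead of it and the grasp point (between the pads) lies 11 mm behind it (robot.tips_ahead is the x of the fingertips in the tool frame, in m); x points along the fingers, y is the direction in which the jaws open and shut, and the axes are right-handed (so a half turn about x gives the same grasp; the last joint's range is limited). The gripper opens to 87 mm and grips with 3 to 60 N. Pads are 19 mm wide; open, the fingers measure 117 mm over their backs; the gripper's body (75 mm by 190 mm) begins 51 mm behind the grasp point.
Start: joints at [-81.652, 12.628, 87.462, -0, 79.91, -7.225], TCP at [0.168, -0.602, 0.231] pointing down, gripper open.
Joint ranges: [-170.65, 170.65], [-52.31, 119.04], [5.05, 147.46], [-71.25, 251.25], [11.57, 151.72], [-153.62, 153.62]. Speed limits (degrees/s): [147.25, 147.25, 172.46, 180, 180, 180].

## Interface

Orientations are given as a 3x3 rotation matrix whose columns are the frame's x, y, z axes.
In Python, from rig import robot gives the robot as it stands.
- The arm moves only by the shell command python3 -m jog 'ROWS' [FORCE]. ROWS is JSON, a list that holds one entry, the list of rows, each a list of 5 numbers: the finger opening in cm, from 0 to 8.7, then the shift along the tool's x, y, z in cm, then the turn about the tool's x in degrees. In form: [[[fingers, dx, dy, dz, spin], ...]]. A call has 1 to 20 rows; each row is the pose to reach, as a shift and turn from the pose commanded when the call began, along the tool's axes at that moment; what a row does not reach only later rows make up. A row lasts 1/8 s, in which the tool goes at most 62.5 mm and 10.7 degrees, less where a joint would pass 70% of its speed; a pose out of reach is approached as far as the arm can. A call with a gripper value outside its range is refused whole. The fingers move at their own pace and stop on an object; FORCE is the grip in N (left out, the last holds). Time passes only in rows, so rows that repeat a pose let the fingers close. It gives the time, the measured TCP pose, the force and the opening at its end, in the units of the state.
- robot.read_state(): the state, without advancing time (a new reading comes with each control period).
- robot.camera(name): name is "scene" or "top"; returns a dict with "color" (384x512x3 uint8, red, green, blue), "fovy" (degrees; the focal length in pixels is half the picture's height over the tangent of half this angle, whatever the lens; pixels are square), "cx", "cy" (the principal point, pixels), "world_from_camera" (4x4, takes a point from camera to world coordinates). Camera axes: x right, y down, z forward; pixel columns grow to the right and rows downward; lengths in m; the calibration is good to about 2 mm. A picture is of the moment at which its call begins. There is no depth.
- robot.sign_off(): hands the job in, once; it reports no verdict.
The state is a dict: "time_s": time; "joint_positions": joint angles; "qd": joint speeds; "joint_torque": joint torques, N m; "eef_pos": TCP position; "eef_rot": TCP orientation; "force": force on the tool from outside, world axes, zero at the start; "torque": the same for the moment, N m; "finger_gap": finger opening in m.
Only numpy, scipy, OpenCV 4.12 (cv2) and the standard library are available. Lean on these libraries where they do the work, as an engineer would, in place of code of your own. Each camera call takes 0.05 s, during which the arm holds its last target.

## Working session

There is one attempt and no reset: what is moved stays moved. The work goes in short steps, Python scripts to look and compute and a shell command to move; the robot and the scene stay as the last step left them, time stands still between calls to the robot, and variables do not carry over. Pictures are saved under pics/ and viewed, and the job is handed in when it is done.

```bash
ls; mkdir -p pics
cat > h.py <<'E'
import numpy as np, cv2
from rig import robot
def snap(n,tag):
    c=robot.camera(n); cv2.imwrite(f'pics/{tag}.png',c['color'][:,:,::-1]); np.savez(f'pics/{tag}.npz',**{k:c[k] for k in c}); return c
def ld(tag): 
    d=np.load(f'pics/{tag}.npz'); return {k:d[k] for k in d}
def f(c): return c['color'].shape[0]/2/np.tan(np.radians(float(c['fovy'])/2))
def ray(c,u,v):
    T=c['world_from_camera']; d=np.array([(u-c['cx'])/f(c),(v-c['cy'])/f(c),1.]); return T[:3,3],T[:3,:3]@d
def onz(c,u,v,z):
    o,d=ray(c,u,v); return o+d*(z-o[2])/d[2]
def proj(c,p):
    T=c['world_from_camera']; q=T[:3,:3].T@(np.array(p)-T[:3,3]); return q[0]/q[2]*f(c)+c['cx'],q[1]/q[2]*f(c)+c['cy']
E
python3 - <<'E'
from h import *
for n in('scene','top'):
    c=snap(n,n+'0'); print(n,c['fovy'],c['cx'],c['cy'],np.round(c['world_from_camera'],3).tolist())
s=robot.read_state(); print(s['eef_pos'],np.round(s['eef_rot'],3).tolist(),s['finger_gap'],s['time_s'],robot.tips_ahead)
E
```

```text
pics
scene 45.606152287098396 256.8809652780562 190.07551894254104 [[0.485, 0.546, -0.683, 1.21], [0.874, -0.311, 0.372, -0.366], [-0.01, -0.778, -0.628, 0.715], [0.0, 0.0, 0.0, 1.0]]
top 47.70802879249474 257.1736880494797 190.40685329484594 [[-0.019, -0.993, 0.113, 0.347], [-1.0, 0.018, -0.015, 0.036], [0.013, -0.113, -0.993, 1.125], [0.0, 0.0, 0.0, 1.0]]
[ 0.16771582 -0.60151329  0.2295471 ] [[-0.0, 0.269, -0.963], [0.002, -0.963, -0.269], [-1.0, -0.002, -0.0]] 0.08669837729468739 0.1 0.008
```

View pics/scene0.png

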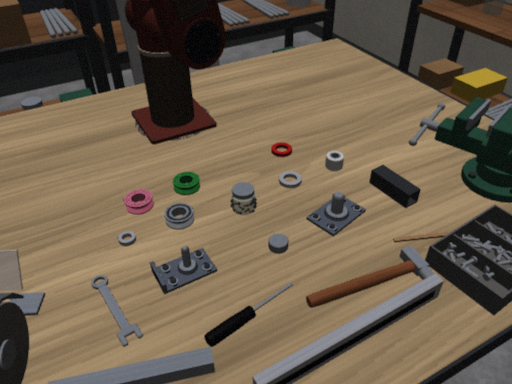

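View pics/top0.png

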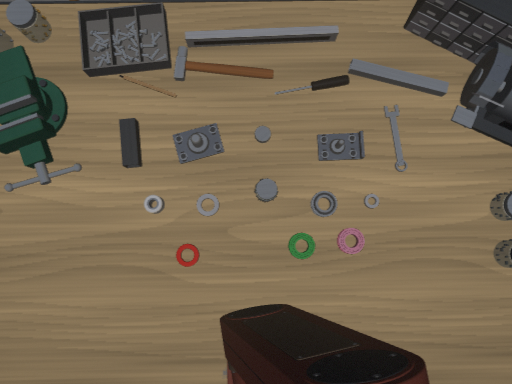

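The scene view shows these positions (pixels):
- Steel wheel at (180,215). The look-alikes are the pink wheel at (139,201) and the green wheel at (186,183).
- Bare large ring at (290,180). The look-alike is the red ring at (282,149).
- Small ring at (127,238), roller at (334,160), cap at (278,243), jar at (243,198) and tube at (395,185).
- Thick axle at (337,212) and thin axle at (185,265).

The ones that fit are the bare-metal wheel and ring. I'll confirm them in an enlarged crop.

Run:
```python
from h import *
c=ld('top0')
im=c['color'][110:270,110:400,::-1]
cv2.imwrite('pics/topcrop.png',cv2.resize(im,None,fx=2.7,fy=2.7,interpolation=cv2.INTER_CUBIC))
c=ld('scene0'); im=c['color'][130:300,100:430,::-1]
cv2.imwrite('pics/scenecrop.png',cv2.resize(im,None,fx=2.4,fy=2.4,interpolation=cv2.INTER_CUBIC))
```

```text
(no output)
```

View pics/topcrop.png

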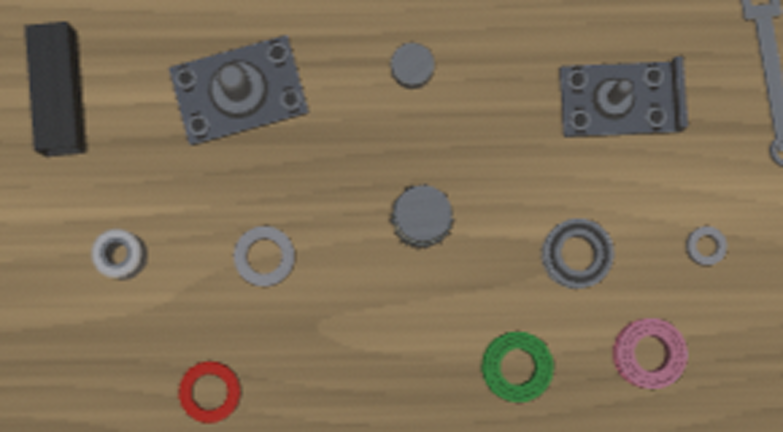

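View pics/scenecrop.png

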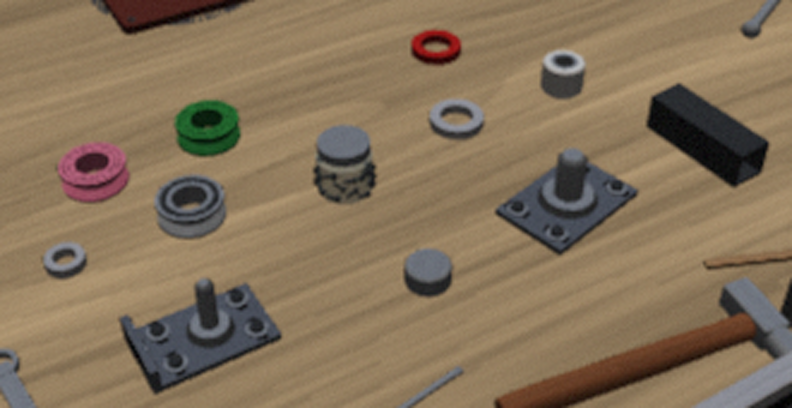

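The crops confirm it. In the top crop the bare steel wheel is at (577,254), beside the green and pink ones, and the grey ring is at (265,256), beside the red one. Next I'll measure the positions from silhouettes in both views.

```bash
cat >> h.py <<'E'
def mask(c):
    im=cv2.resize(c['color'],None,fx=4,fy=4,interpolation=cv2.INTER_CUBIC).astype(int)
    sp=im[:,:,0]-im[:,:,2]
    r=(sp< 0.17*im.max(2)+2).astype(np.uint8)
    return cv2.morphologyEx(r,cv2.MORPH_OPEN,np.ones((3,3),np.uint8))
def blob(c,u,v,m=None):
    m=mask(c) if m is None else m
    cs,_=cv2.findContours(m,cv2.RETR_EXTERNAL,cv2.CHAIN_APPROX_NONE)
    cs=[k for k in cs if cv2.contourArea(k)>150]
    k=min(cs,key=lambda k:-cv2.pointPolygonTest(k,(u*4.+1.5,v*4.+1.5),True))
    k=cv2.convexHull(k); M=cv2.moments(k)
    return ((M['m10']/M['m00']-1.5)/4,(M['m01']/M['m00']-1.5)/4),k
E
python3 - <<'E'
from h import *
t=ld('top0');s=ld('scene0')
P={'big':(.006,(207,205),(290,180)),'small':(.006,(371,201),(127,238)),'wheel':(.012,(323,204),(180,215)),'roller':(.018,(153,204),(334,160)),'cap':(.011,(262,134),(278,243)),'jar':(.0295,(266,190),(243,198)),'tube':(.02,(130,143),(395,185)),'thickplate':(.004,(198,143),(337,215)),'thinplate':(.004,(340,147),(185,268))}
for c,n in((t,'mt'),(s,'ms')):
    m=mask(c); cv2.imwrite(f'pics/{n}.png',cv2.resize(m*255,(512,384)))
for k,(z,a,b) in P.items():
    out=[k]
    for c,p in((t,a),(s,b)):
        q,h=blob(c,*p); w=onz(c,*q,z); r=cv2.minAreaRect(h)
        D=np.linalg.norm(w-c['world_from_camera'][:3,3])
        out+=[np.round(q,1),np.round(w[:2]*1000,1),np.round(np.array(r[1])/4*D/f(c)*1000,0)]
        if c is t and 'plate' in k:
            bx=cv2.boxPoints(r); cc=(np.array(r[0])-1.5)/4; ws=[onz(c,*((b-1.5)/4),.008)[:2]*1000 for b in bx]; print(np.round(ws,1).tolist(),np.round(np.mean(ws,0),1))
    print(*out)
E
```

```text
big [207.3 204.4] [440.5 148.3] [57. 58.] [289.8 178.9] [441.4 149. ] [41. 57.]
small [371.3 200.6] [ 442.7 -276.5] [38. 40.] [126.6 237.7] [ 443.2 -275.3] [33. 41.]
wheel [323.5 203.5] [ 437.  -151.1] [67. 70.] [178.9 215.4] [ 438.2 -149.9] [61. 69.]
roller [153.4 203.6] [444.  284.3] [53. 48.] [334.1 160.2] [443.8 284.8] [47. 53.]
cap [262.2 133.6] [623.5   3. ] [43. 43.] [278.  242.8] [624.9   3.1] [42. 42.]
jar [265.9 189.5] [473.7  -2.7] [58. 58.] [242.9 197.1] [472.  -1.] [74. 57.]
tube [129.7 142.5] [603.3 346.1] [133.  50.] [394.5 185.6] [606.1 345.9] [137.  59.]
[[625.7, 240.9], [657.3, 123.8], [578.7, 103.2], [547.6, 219.5]] [602.3 171.8]
thickplate [197.9 142.9] [603.1 172.3] [ 81. 124.] [335.6 212.9] [602.2 173.3] [ 79. 119.]
[[621.7, -139.3], [629.2, -262.0], [554.4, -264.1], [547.2, -142.2]] [ 588.1 -201.9]
thinplate [340.7 145.7] [ 589.3 -203.4] [ 75. 125.] [181.6 267.3] [ 581.4 -201.3] [ 76. 126.]
```

View pics/mt.png

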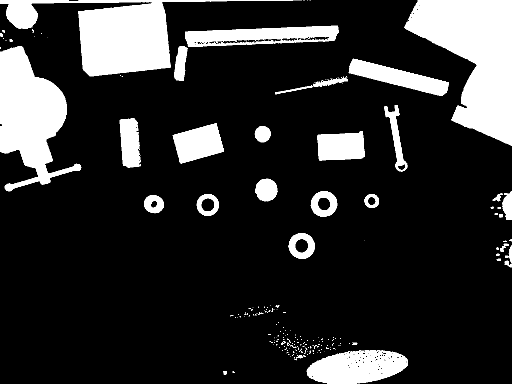

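View pics/ms.png

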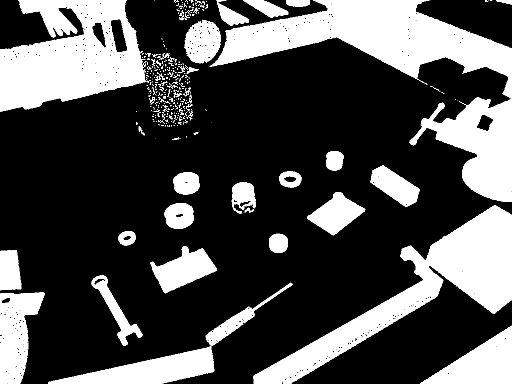

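The parts agree between the two views to about 1.5 mm, and their sizes match. Next, the axles in close-up.

Run:
```python
from h import *
t=ld('top0');s=ld('scene0')
def cr(c,u,v): return cv2.resize(c['color'][v-24:v+24,u-32:u+32,::-1],None,fx=6,fy=6,interpolation=cv2.INTER_CUBIC)
a=np.vstack([np.hstack([cr(t,198,143),cr(s,337,212)]),np.hstack([cr(t,340,147),cr(s,185,265)])])
cv2.imwrite('pics/ax.png',a)
```

```text
(no output)
```

View pics/ax.png

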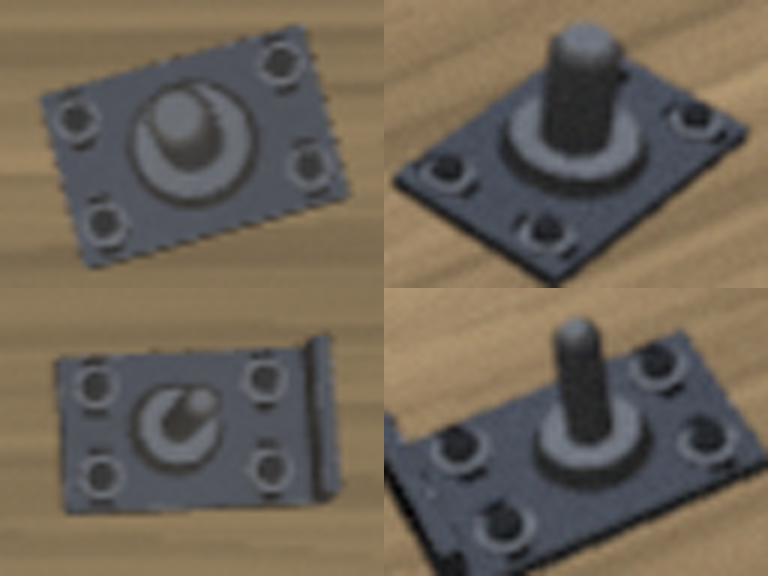

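Run:
```python
from h import *
t=ld('top0');s=ld('scene0')
for n,c,u,v,z in [('thick boss',t,197.75,142.25,.016),('thick tip',t,195.75,137.75,.064),('thick tip s',s,337.9,193.9,.064),('thin boss',t,337.1,145.75,.016),('thin tip',t,341.4,141.6,.066),('thin tip s',s,184.7,247.2,.066)]:
    print(n,np.round(onz(c,u,v,z)*1000,1))
# scene boss centers
for n,p in(('thick',(.6025,.1725,.016)),('thin',(.588,-.199,.016))): print(n,proj(t,p),proj(s,p), proj(t,(p[0],p[1],.065)),proj(s,(p[0],p[1],.065)))
# screws (thick) centre by crossing in top
sc=[(77,122),(283,64),(311,165),(105,222)]
print(np.mean([onz(t,166+a/6-.42,119+b/6-.42,.009)*1000 for a,b in sc],0))
sc=[(96,386-288),(266,381-288),(271,468-288),(102,476-288)]
print(np.mean([onz(t,308+a/6-.42,123+b/6-.42,.009)*1000 for a,b in sc],0))
```

```text
thick boss [602.1 171.2  16. ]
thick tip [602.6 170.2  64. ]
thick tip s [604.5 170.7  64. ]
thin boss [ 586.9 -191.3   16. ]
thin tip [ 586.4 -192.3   66. ]
thin tip s [ 590.7 -191.    66. ]
thick (np.float64(197.2360417665932), np.float64(142.10301332007415)) (np.float64(335.86620571478784), np.float64(209.2345266900068)) (np.float64(194.78277978638744), np.float64(137.69085432472096)) (np.float64(338.0319140117632), np.float64(192.80788992254526))
thin (np.float64(340.0135019534873), np.float64(145.2708109216341)) (np.float64(183.22400682162765), np.float64(265.01462049268656)) (np.float64(343.9850467603683), np.float64(141.01667888916745)) (np.float64(180.45427444904723), np.float64(248.14925309661658))
[603.2144139  171.53285277   9.        ]
[ 588.03302627 -195.68174956    9.        ]
```

Measured seats: thick axle (603.3, 170.8) mm and thin axle (588.3, -191.6) mm. The boss, tip and screw estimates agree to within about 2-4 mm. I'll start with the small spacer.

```bash
cat >> h.py <<'E'
def go(x,y,tips):
    "mm targets; tips height. prints tool shifts cm"
    s=robot.read_state(); R=np.array(s['eef_rot']); d=np.array([x/1e3,y/1e3,tips/1e3+robot.tips_ahead])-s['eef_pos']
    print((x,y,tips),'->',np.round(R.T@d*100,2),'now',np.round(np.array(s['eef_pos'])*1e3,1),'tips',round(s['eef_pos'][2]*1e3-8,1),'gap',round(s['finger_gap']*1e3,1),'t',round(s['time_s'],2),'F',np.round(s['force'],1))
E
python3 -c "
from h import *
go(443,-276,100);go(443,-276,3)"
```

```text
(443, -276, 100) -> [ 12.2  -23.94 -35.26] now [ 167.7 -601.5  229.5] tips 221.5 gap 86.7 t 0.1 F [ 0.5  0.4 -0.6]
(443, -276, 3) -> [ 21.9  -23.93 -35.25] now [ 167.7 -601.5  229.5] tips 221.5 gap 86.7 t 0.1 F [ 0.5  0.4 -0.6]
```

```bash
python3 -m jog '[[[6,4,-6,-9,0],[6,8,-12,-17,0],[6,12.2,-18,-26,0],[6,12.2,-23.9,-35.3,0],[6,12.2,-23.9,-35.3,0],[6,12.2,-23.9,-35.3,0],[6,12.2,-23.9,-35.3,0],[6,12.2,-23.9,-35.3,0],[6,12.2,-23.9,-35.3,0],[6,12.2,-23.9,-35.3,0],[6,12.2,-23.9,-35.3,0]]]' 20
python3 -c "
from h import *
go(443,-276,2.5)
snap('top','t1');snap('scene','s1')
c=ld('s1');cv2.imwrite('pics/s1c.png',cv2.resize(c['color'][130:330,30:300,::-1],None,fx=2.8,fy=2.8))"
```

```text
time_s: 1.48
eef_pos: [0.4431, -0.2784, 0.1089]
eef_rot: [[0.0, 0.266, -0.964], [-0.001, -0.964, -0.266], [-1.0, 0.001, -0.0]]
force: [-0.5, -0.3, -0.5]
finger_gap: 0.0602
(443, -276, 2.5) -> [ 9.84 -0.24 -0.05] now [ 443.1 -278.4  108.9] tips 100.9 gap 60.2 t 1.48 F [-0.5 -0.3 -0.5]
```

View pics/s1c.png

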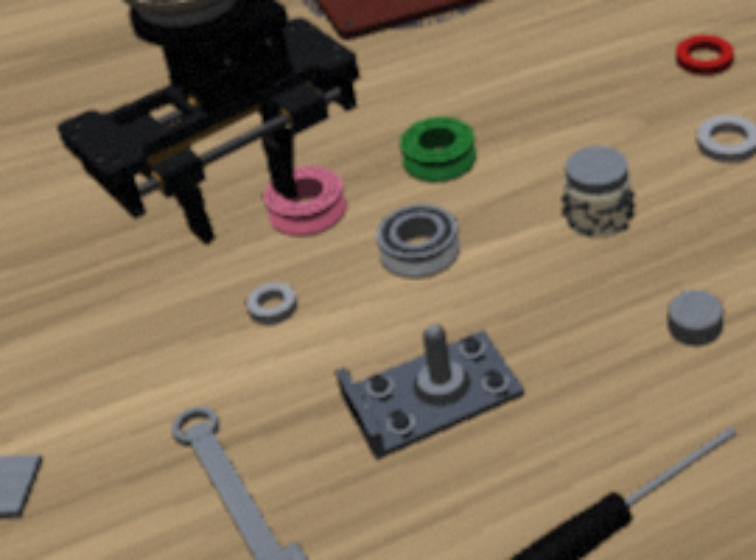

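```bash
python3 -m jog '[[[6,4,-0.24,-0.05,0],[6,8,-0.24,-0.05,0],[6,9.8,-0.24,-0.05,0],[6,9.8,-0.24,-0.05,0],[6,9.8,-0.24,-0.05,0],[6,9.8,-0.24,-0.05,0],[2,9.8,-0.24,-0.05,0],[2,9.8,-0.24,-0.05,0],[2,9.8,-0.24,-0.05,0],[2,9.8,-0.24,-0.05,0],[2,9.8,-0.24,-0.05,0],[2,9.8,-0.24,-0.05,0]]]' 20
python3 -c "
from h import *
go(443,-276,2.5)"
```

```text
time_s: 3.08
eef_pos: [0.4436, -0.2746, 0.0106]
eef_rot: [[0.0, 0.268, -0.963], [-0.0, -0.963, -0.268], [-1.0, 0.0, -0.0]]
force: [1.0, -0.2, 1.5]
finger_gap: 0.037
(443, -276, 2.5) -> [0.01 0.12 0.09] now [ 443.6 -274.6   10.6] tips 2.6 gap 37.0 t 3.08 F [ 1.  -0.2  1.5]
```

```bash
python3 -m jog '[[[2,-4,0,0,0],[2,-8,0,0,0],[2,-11,0,0,0],[2,-11,0,0,0],[2,-11,0,0,0],[2,-11,0,0,0]]]' 20
python3 -c "
from h import *
go(588.8,-191.6,100)"
```

```text
time_s: 3.82
eef_pos: [0.4425, -0.2737, 0.1186]
eef_rot: [[-0.002, 0.268, -0.963], [0.002, -0.963, -0.268], [-1.0, -0.003, 0.002]]
force: [0.2, -0.1, -0.6]
finger_gap: 0.0372
(588.8, -191.6, 100) -> [  1.05  -3.98 -16.3 ] now [ 442.5 -273.7  118.6] tips 110.6 gap 37.2 t 3.83 F [ 0.2 -0.1 -0.6]
```

```bash
python3 -m jog '[[[2,0.5,-1.3,-5.4,0],[2,1,-2.6,-10.8,0],[2,1,-4,-16.3,0],[2,1,-4,-16.3,0],[2,1,-4,-16.3,0],[2,1,-4,-16.3,0],[2,1,-4,-16.3,0]]]' 20
python3 - <<'E'
from h import *
go(588.8,-191.6,70)
for n in ('top','scene'):
    c=snap(n,n[0]+'2')
    s=robot.read_state();p=np.array(s['eef_pos']);u,v=map(int,proj(c,p)); print(n,u,v)
    cv2.imwrite(f'pics/{n}2c.png',cv2.resize(c['color'][max(v-55,0):v+75,u-75:u+75,::-1],None,fx=4,fy=4,interpolation=cv2.INTER_CUBIC))
E
```

```text
time_s: 4.7
eef_pos: [0.589, -0.1931, 0.1106]
eef_rot: [[-0.0, 0.267, -0.964], [-0.0, -0.964, -0.267], [-1.0, -0.0, 0.0]]
force: [0.3, -0.2, -0.7]
finger_gap: 0.037
(588.8, -191.6, 70) -> [ 3.26 -0.15 -0.03] now [ 589.  -193.1  110.6] tips 102.6 gap 37.0 t 4.7 F [ 0.3 -0.2 -0.7]
top 345 136
scene 180 230
```

View pics/scene2c.png

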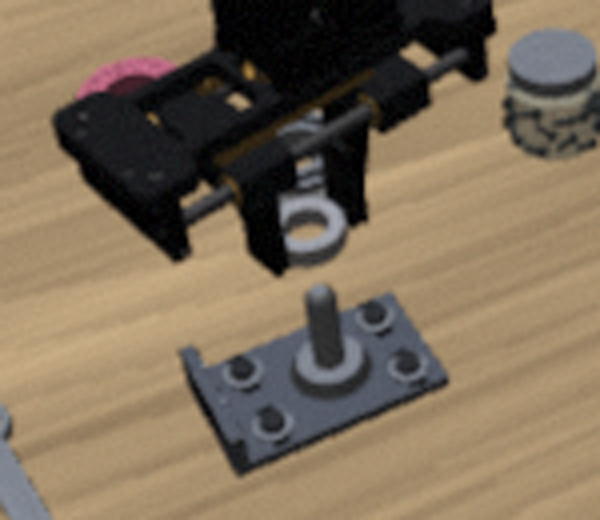

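View pics/top2c.png

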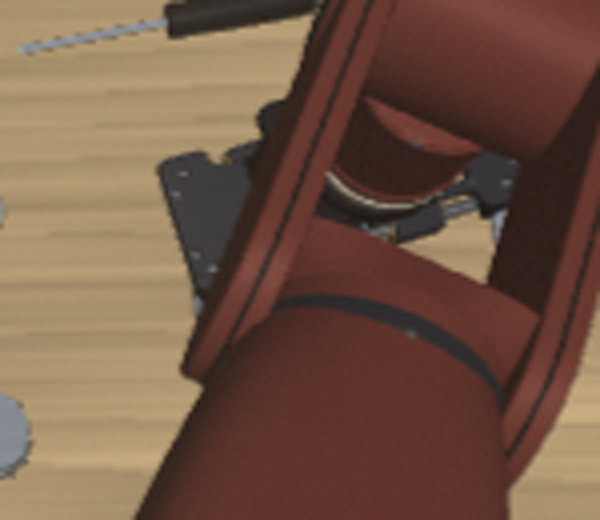

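Run:
```python
from h import *
c=ld('s2')
# ring bright segmentation by bounding: bore dark edges
print(onz(c,182.1,230.9,.111)*1e3, onz(c,105+318/4,175+290/4,.066)*1e3)
print(proj(c,(.5888,-.193,.112)),proj(c,(.5888,-.1931,.1)))
```

```text
[ 591.32544903 -191.34919686  111.        ] [ 591.23681331 -191.69001131   66.        ]
(np.float64(180.7319339314477), np.float64(230.0131192987419)) (np.float64(181.39859804334012), np.float64(234.55875997382742))
```

```bash
python3 -m jog '[[[2,2.5,0,0,0],[2,4,0,0,0],[2,4.6,0,0,0],[2,5.2,0,0,0],[2,5.2,0,0,0],[2,5.2,0,0,0]]]' 20
python3 - <<'E'
from h import *
go(589,-193.1,18.5)
c=snap('scene','s3');u,v=182,245
cv2.imwrite('pics/s3c.png',cv2.resize(c['color'][v-50:v+50,u-65:u+65,::-1],None,fx=5,fy=5,interpolation=cv2.INTER_CUBIC))
E
```

```text
time_s: 5.55
eef_pos: [0.5902, -0.1925, 0.0591]
eef_rot: [[0.001, 0.269, -0.963], [-0.0, -0.963, -0.269], [-1.0, 0.001, -0.001]]
force: [-0.6, -0.4, -1.6]
finger_gap: 0.0372
(589, -193.1, 18.5) -> [3.26 0.03 0.14] now [ 590.2 -192.5   59.1] tips 51.1 gap 37.2 t 5.55 F [-0.6 -0.4 -1.6]
```

View pics/s3c.png

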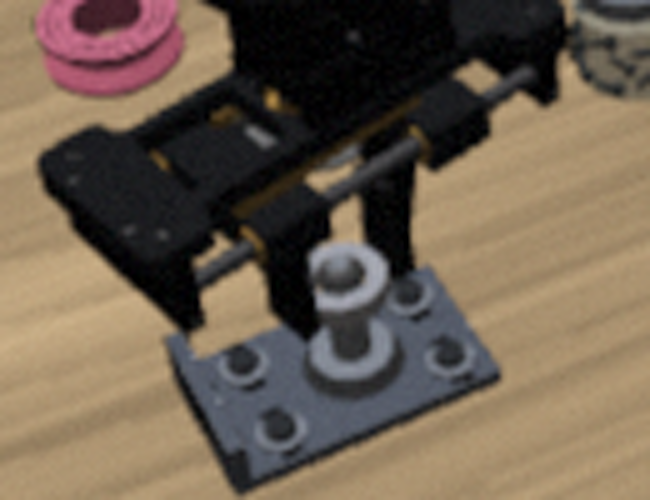

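The axle is in the bore and reads no force. I'll lower the rest of the way.

```bash
python3 -m jog '[[[2,1.5,0,0,0],[2,2.5,0,0,0],[2,3,0,0,0],[2,3.2,0,0,0],[2,3.3,0,0,0],[2,3.3,0,0,0],[2,3.3,0,0,0]]]' 20
python3 -c "
from h import *
go(589,-193.1,18.5)"
```

```text
time_s: 6.48
eef_pos: [0.5897, -0.1923, 0.0265]
eef_rot: [[-0.001, 0.269, -0.963], [0.0, -0.963, -0.269], [-1.0, -0.0, 0.0]]
force: [-3.9, 1.7, 6.8]
finger_gap: 0.0371
(589, -193.1, 18.5) -> [0.   0.06 0.09] now [ 589.7 -192.3   26.5] tips 18.5 gap 37.1 t 6.47 F [-3.9  1.7  6.8]
```

Contact (6.8 N) comes at the expected height. Releasing and lifting.

```bash
python3 -m jog '[[[5,0,0,0,0],[5,0,0,0,0],[5,0,0,0,0],[5,-4,0,0,0],[5,-8,0,0,0],[5,-11,0,0,0],[5,-11,0,0,0],[5,-11,0,0,0]]]' 20
python3 - <<'E'
from h import *
go(443.9,284.5,100)
c=snap('scene','s4');u,v=182,255
cv2.imwrite('pics/s4c.png',cv2.resize(c['color'][v-40:v+40,u-55:u+55,::-1],None,fx=6,fy=6,interpolation=cv2.INTER_CUBIC))
E
```

```text
time_s: 7.48
eef_pos: [0.5892, -0.1921, 0.1344]
eef_rot: [[-0.001, 0.268, -0.963], [0.001, -0.963, -0.268], [-1.0, -0.001, 0.001]]
force: [0.6, -0.4, -0.8]
finger_gap: 0.0498
(443.9, 284.5, 100) -> [  2.69 -49.81   1.2 ] now [ 589.2 -192.1  134.4] tips 126.4 gap 49.8 t 7.47 F [ 0.6 -0.4 -0.8]
```

View pics/s4c.png

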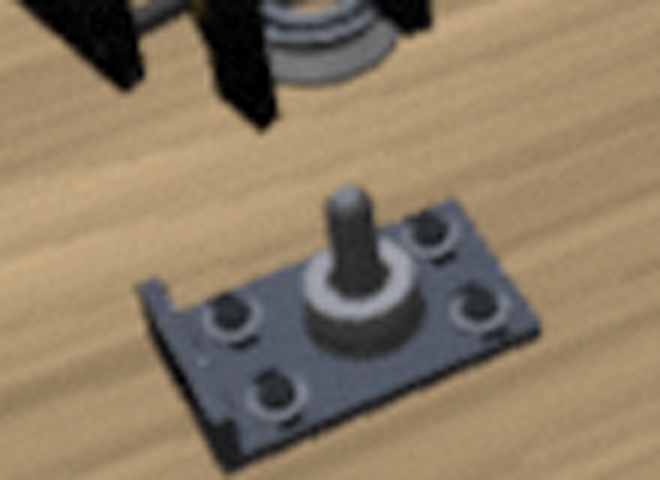

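The small spacer is seated flat. Next, the large spacer.

```bash
python3 -c "
from h import *
go(441,148.6,80)"
```

```text
(441, 148.6, 80) -> [  4.65 -36.76   5.08] now [ 588.8 -191.9  133.7] tips 125.7 gap 49.9 t 7.53 F [ 0.8 -0.4 -0.4]
```

```bash
python3 -m jog '[[[8,0,-6,0.8,0],[8,0,-12,1.7,0],[8,0,-18,2.5,0],[8,0,-24,3.3,0],[8,0,-30,4.2,0],[8,2,-36.7,5.1,0],[8,4.6,-36.7,5.1,0],[8,4.6,-36.7,5.1,0],[8,4.6,-36.7,5.1,0],[8,4.6,-36.7,5.1,0]]]' 20
python3 -c "
from h import *
go(441,148.6,2.5)"
```

```text
time_s: 8.78
eef_pos: [0.4433, 0.1468, 0.0905]
eef_rot: [[0.002, 0.267, -0.964], [0.0, -0.964, -0.267], [-1.0, 0.0, -0.002]]
force: [0.0, -0.1, 0.1]
finger_gap: 0.08
(441, 148.6, 2.5) -> [ 8.   -0.24  0.19] now [443.3 146.8  90.5] tips 82.5 gap 80.0 t 8.78 F [ 0.  -0.1  0.1]
```

```bash
python3 -m jog '[[[8,4,-0.2,0.15,0],[8,7,-0.2,0.15,0],[8,8,-0.2,0.15,0],[8,8,-0.2,0.15,0],[8,8,-0.2,0.15,0],[8,8,-0.2,0.15,0],[4.5,8,-0.2,0.15,0],[4.5,8,-0.2,0.15,0],[4.5,8,-0.2,0.15,0],[4.5,8,-0.2,0.15,0],[4.5,8,-0.2,0.15,0]]]' 20
python3 -c "
from h import *
go(441,148.6,2.5)"
```

```text
time_s: 10.15
eef_pos: [0.4402, 0.149, 0.0096]
eef_rot: [[-0.0, 0.269, -0.963], [-0.0, -0.963, -0.269], [-1.0, 0.0, 0.0]]
force: [-0.5, -0.5, 1.3]
finger_gap: 0.0566
(441, 148.6, 2.5) -> [-0.09  0.06 -0.07] now [440.2 149.    9.6] tips 1.6 gap 56.6 t 10.15 F [-0.5 -0.5  1.3]
```

```bash
python3 -m jog '[[[4.5,-4,0,0,0],[4.5,-8,0,0,0],[4.5,-10.5,0,0,0],[4.5,-10.5,-2.1,-5.5,0],[4.5,-10.5,-2.1,-11,0],[4.5,-10.5,-2.1,-16,0],[4.5,-10.5,-2.1,-16,0],[4.5,-10.5,-2.1,-16,0],[4.5,-10.5,-2.1,-16,0]]]' 20
python3 - <<'E'
from h import *
go(603,170.8,100)
c=snap('scene','s5');u,v=335,190
cv2.imwrite('pics/s5c.png',cv2.resize(c['color'][v-50:v+50,u-65:u+65,::-1],None,fx=6,fy=6,interpolation=cv2.INTER_CUBIC))
E
```

```text
time_s: 11.28
eef_pos: [0.5875, 0.212, 0.1145]
eef_rot: [[-0.001, 0.269, -0.963], [-0.0, -0.963, -0.269], [-1.0, -0.0, 0.001]]
force: [-0.9, -0.2, -1.4]
finger_gap: 0.0568
(603, 170.8, 100) -> [ 0.64  4.39 -0.39] now [587.5 212.  114.5] tips 106.5 gap 56.8 t 11.28 F [-0.9 -0.2 -1.4]
```

View pics/s5c.png

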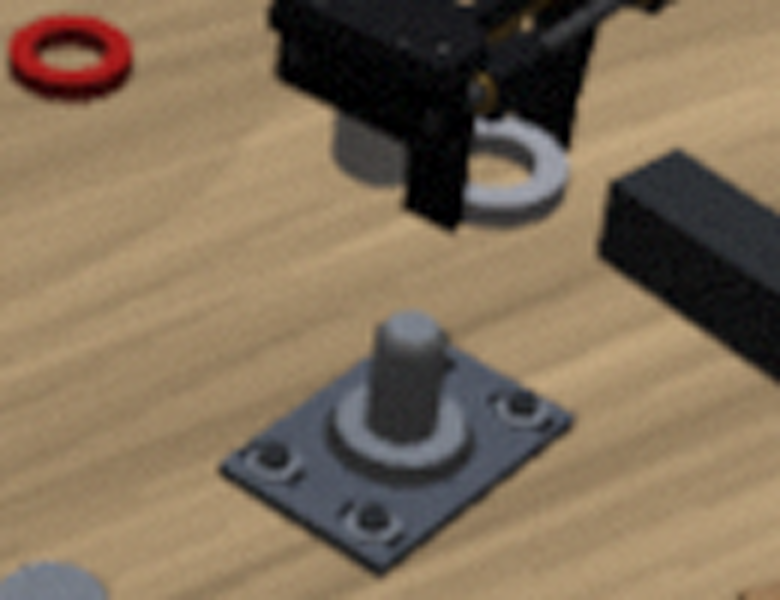

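I guessed the sideways shift with the wrong sign. Correcting by the computed amount.

```bash
python3 -m jog '[[[4.5,0.3,2.2,-0.2,0],[4.5,0.6,4.3,-0.35,0],[4.5,0.6,4.3,-0.35,0],[4.5,0.6,4.3,-0.35,0],[4.5,0.6,4.3,-0.35,0]]]' 20
python3 - <<'E'
from h import *
go(603,170.8,17.6)
c=snap('scene','s6');u,v=335,190
cv2.imwrite('pics/s6c.png',cv2.resize(c['color'][v-50:v+50,u-65:u+65,::-1],None,fx=6,fy=6,interpolation=cv2.INTER_CUBIC))
E
```

```text
time_s: 11.95
eef_pos: [0.6035, 0.172, 0.1086]
eef_rot: [[-0.0, 0.269, -0.963], [0.0, -0.963, -0.269], [-1.0, -0.0, -0.0]]
force: [0.3, -0.9, -0.8]
finger_gap: 0.0568
(603, 170.8, 17.6) -> [8.3  0.1  0.08] now [603.5 172.  108.6] tips 100.6 gap 56.8 t 11.95 F [ 0.3 -0.9 -0.8]
```

View pics/s6c.png

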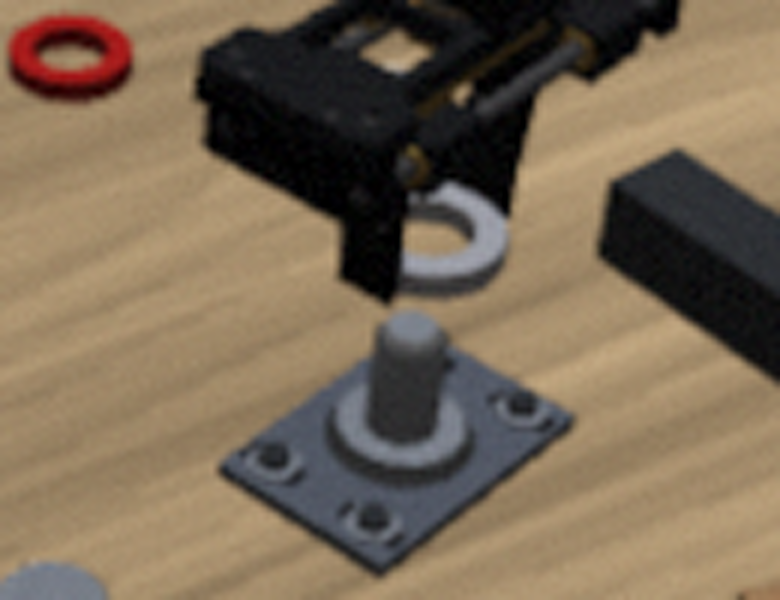

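Run:
```python
from h import *
c=ld('s6')
def ext(x,y,z,r):
    q=np.array([proj(c,(x+r*np.cos(a),y+r*np.sin(a),z)) for a in np.linspace(0,6.28,200)])
    q=(np.array(q)-[270,140]+.5)*6; return np.round(np.r_[q.min(0),q.max(0)])
print('ring top',ext(.6035,.172,.111,.029),'ring bot',ext(.6035,.172,.099,.029),'tip',ext(.6035,.171,.064,.009),'tip+1mm x',ext(.6045,.171,.064,.009))
```

```text
ring top [344. 176. 506. 273.] ring bot [341. 202. 502. 300.] tip [385. 309. 434. 340.] tip+1mm x [387. 311. 435. 342.]
```

```bash
python3 -m jog '[[[4.5,2.5,0.1,-0.05,0],[4.5,4,0.1,-0.05,0],[4.5,5,0.1,-0.05,0],[4.5,5,0.1,-0.05,0],[4.5,5,0.1,-0.05,0]]]' 20
python3 - <<'E'
from h import *
go(603.7,171,17.6)
c=snap('scene','s7');u,v=335,190
cv2.imwrite('pics/s7c.png',cv2.resize(c['color'][v-50:v+50,u-65:u+65,::-1],None,fx=6,fy=6,interpolation=cv2.INTER_CUBIC))
E
```

```text
time_s: 12.62
eef_pos: [0.6048, 0.1711, 0.0592]
eef_rot: [[0.001, 0.269, -0.963], [0.0, -0.963, -0.269], [-1.0, 0.0, -0.001]]
force: [0.8, -0.2, -0.5]
finger_gap: 0.0567
(603.7, 171, 17.6) -> [ 3.36 -0.02  0.11] now [604.8 171.1  59.2] tips 51.2 gap 56.7 t 12.62 F [ 0.8 -0.2 -0.5]
```

View pics/s7c.png

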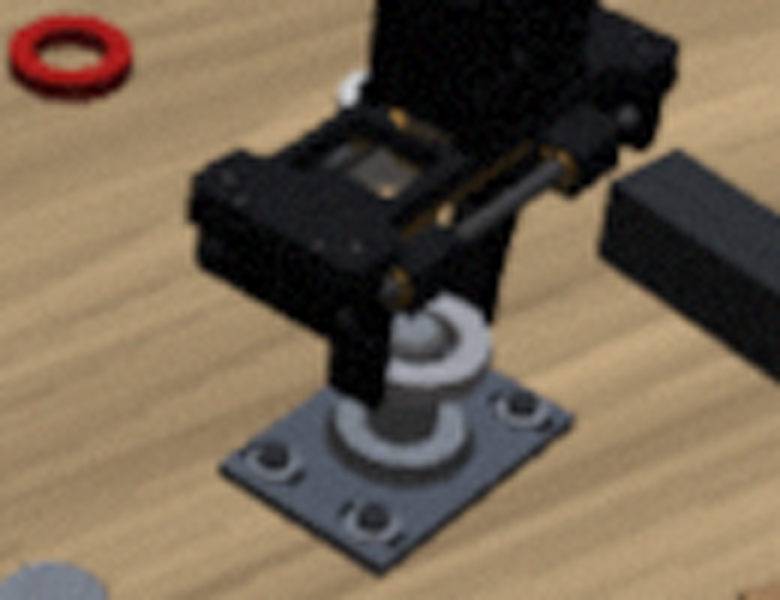

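```bash
python3 -m jog '[[[4.5,1.5,0,0.05,0],[4.5,2.6,0,0.05,0],[4.5,3.1,0,0.05,0],[4.5,3.3,0,0.05,0],[4.5,3.4,0,0.05,0],[4.5,3.4,0,0.05,0],[4.5,3.4,0,0.05,0]]]' 20
python3 -c "
from h import *
go(603.7,171,17.6)"
```

```text
time_s: 13.55
eef_pos: [0.604, 0.1708, 0.0256]
eef_rot: [[0.0, 0.269, -0.963], [-0.0, -0.963, -0.269], [-1.0, 0.0, -0.0]]
force: [-3.7, -0.5, 6.0]
finger_gap: 0.0568
(603.7, 171, 17.6) -> [ 0.   -0.03  0.03] now [604.  170.8  25.6] tips 17.6 gap 56.8 t 13.55 F [-3.7 -0.5  6. ]
```

```bash
python3 -m jog '[[[7,0,0,0,0],[7,0,0,0,0],[7,0,0,0,0],[8,-4,0,0,0],[8,-8,0,0,0],[8,-10.5,0,0,0],[8,-10.5,0,0,0],[8,-10.5,0,0,0]]]' 20
python3 - <<'E'
from h import *
go(437.6,-150.5,90)
c=snap('scene','s8');u,v=335,190
cv2.imwrite('pics/s8c.png',cv2.resize(c['color'][v-50:v+50,u-65:u+65,::-1],None,fx=6,fy=6,interpolation=cv2.INTER_CUBIC))
E
```

```text
time_s: 14.55
eef_pos: [0.603, 0.1707, 0.1281]
eef_rot: [[-0.002, 0.268, -0.963], [-0.0, -0.963, -0.268], [-1.0, -0.0, 0.002]]
force: [-0.8, 0.3, -0.4]
finger_gap: 0.0803
(437.6, -150.5, 90) -> [ 3.05 26.5  24.55] now [603.  170.7 128.1] tips 120.1 gap 80.3 t 14.55 F [-0.8  0.3 -0.4]
```

View pics/s8c.png

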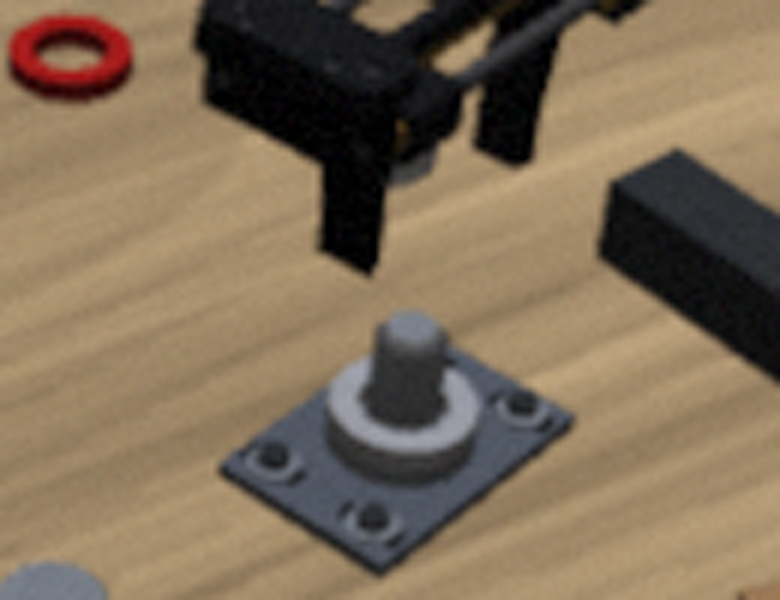

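The large spacer is seated flat. Now the wheel.

```bash
python3 -m jog '[[[8.6,0,4.4,4.1,0],[8.6,0,8.8,8.2,0],[8.6,0,13.2,12.3,0],[8.6,0,17.6,16.4,0],[8.6,0,22,20.5,0],[8.6,1.5,26.5,24.5,0],[8.6,3,26.5,24.5,0],[8.6,3,26.5,24.5,0],[8.6,3,26.5,24.5,0],[8.6,3,26.5,24.5,0]]]' 35
python3 -c "
from h import *
go(437.6,-150.5,3)"
```

```text
time_s: 15.85
eef_pos: [0.4398, -0.1492, 0.0999]
eef_rot: [[0.001, 0.271, -0.963], [-0.0, -0.963, -0.271], [-1.0, 0.0, -0.001]]
force: [-0.2, 0.3, 1.0]
finger_gap: 0.086
(437.6, -150.5, 3) -> [8.89 0.06 0.25] now [ 439.8 -149.2   99.9] tips 91.9 gap 86.0 t 15.85 F [-0.2  0.3  1. ]
```

```bash
python3 -m jog '[[[8.6,4,0.1,0.15,0],[8.6,7,0.1,0.15,0],[8.6,8.9,0.1,0.15,0],[8.6,8.9,0.1,0.15,0],[8.6,8.9,0.1,0.15,0],[8.6,8.9,0.1,0.15,0],[5.5,8.9,0.1,0.15,0],[5.5,8.9,0.1,0.15,0],[5.5,8.9,0.1,0.15,0],[5.5,8.9,0.1,0.15,0],[5.5,8.9,0.1,0.15,0]]]' 35
python3 -c "
from h import *
go(437.6,-150.5,3)"
```

```text
time_s: 17.23
eef_pos: [0.4376, -0.1514, 0.0106]
eef_rot: [[-0.0, 0.268, -0.963], [0.001, -0.963, -0.268], [-1.0, -0.001, 0.0]]
force: [-1.2, 2.5, 4.2]
finger_gap: 0.0653
(437.6, -150.5, 3) -> [-0.04 -0.09 -0.02] now [ 437.6 -151.4   10.6] tips 2.6 gap 65.3 t 17.23 F [-1.2  2.5  4.2]
```

```bash
python3 -m jog '[[[5.5,-4,0,0,0],[5.5,-8,0,0,0],[5.5,-11,0,0,0],[5.5,-11,0,0,0],[5.5,-11,0,0,0]]]' 35
python3 -c "
from h import *
go(603.7,171,105)"
```

```text
time_s: 17.85
eef_pos: [0.4366, -0.1511, 0.1187]
eef_rot: [[-0.002, 0.268, -0.963], [0.001, -0.963, -0.268], [-1.0, -0.002, 0.002]]
force: [0.1, 0.8, -5.8]
finger_gap: 0.0652
(603.7, 171, 105) -> [  0.56 -26.55 -24.74] now [ 436.6 -151.1  118.7] tips 110.7 gap 65.2 t 17.85 F [ 0.1  0.8 -5.8]
```

```bash
python3 -m jog '[[[5.5,0,-3.8,-3.5,0],[5.5,0,-7.6,-7,0],[5.5,0,-11.4,-10.5,0],[5.5,0,-15.2,-14.2,0],[5.5,0,-19,-17.7,0],[5.5,0.4,-23,-21.2,0],[5.5,0.4,-26.5,-24.7,0],[5.5,0.4,-26.5,-24.7,0],[5.5,0.4,-26.5,-24.7,0],[5.5,0.4,-26.5,-24.7,0]]]' 35
python3 - <<'E'
from h import *
go(603.7,171,30.6)
c=snap('scene','s9');u,v=335,190
cv2.imwrite('pics/s9c.png',cv2.resize(c['color'][v-50:v+50,u-65:u+65,::-1],None,fx=6,fy=6,interpolation=cv2.INTER_CUBIC))
p=np.array(robot.read_state()['eef_pos'])
def ext(x,y,z,r):
    q=np.array([proj(c,(x+r*np.cos(a),y+r*np.sin(a),z)) for a in np.linspace(0,6.28,200)])
    q=(np.array(q)-[270,140]+.5)*6; return np.round(np.r_[q.min(0),q.max(0)])
b=p[2]-.0106
print(ext(p[0],p[1],b+.024,.033),ext(p[0],p[1],b,.033),'bore',ext(p[0],p[1],b+.024,.017))
E
```

```text
time_s: 19.1
eef_pos: [0.6035, 0.1687, 0.1152]
eef_rot: [[-0.002, 0.267, -0.964], [-0.001, -0.964, -0.267], [-1.0, -0.0, 0.002]]
force: [0.8, 0.7, -3.8]
finger_gap: 0.0651
(603.7, 171, 30.6) -> [ 7.66 -0.21 -0.1 ] now [603.5 168.7 115.2] tips 107.2 gap 65.1 t 19.1 F [ 0.8  0.7 -3.8]
[330. 133. 517. 243.] [325. 186. 508. 296.] bore [375. 159. 471. 215.]
```

View pics/s9c.png

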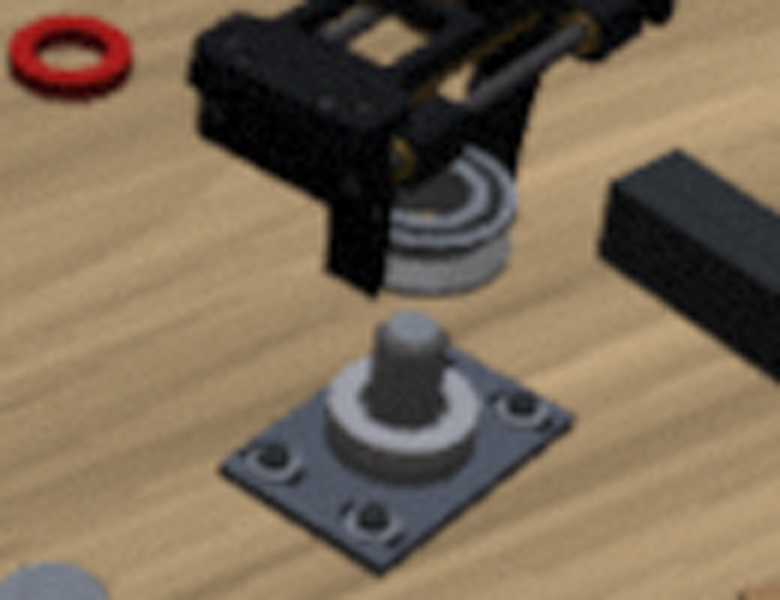

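```bash
python3 -m jog '[[[5.5,2,-0.2,-0.08,0],[5.5,3.5,-0.2,-0.08,0],[5.5,4.4,-0.2,-0.08,0],[5.5,5.2,-0.2,-0.08,0],[5.5,5.2,-0.2,-0.08,0],[5.5,5.2,-0.2,-0.08,0]]]' 35
python3 - <<'E'
from h import *
go(603.7,171,30.6)
c=snap('scene','s10');u,v=335,190
cv2.imwrite('pics/s10c.png',cv2.resize(c['color'][v-50:v+50,u-65:u+65,::-1],None,fx=6,fy=6,interpolation=cv2.INTER_CUBIC))
E
```

```text
time_s: 19.9
eef_pos: [0.6053, 0.1722, 0.0651]
eef_rot: [[0.001, 0.269, -0.963], [0.0, -0.963, -0.269], [-1.0, 0.0, -0.001]]
force: [0.1, -0.1, -3.3]
finger_gap: 0.0653
(603.7, 171, 30.6) -> [2.65 0.07 0.18] now [605.3 172.2  65.1] tips 57.1 gap 65.3 t 19.9 F [ 0.1 -0.1 -3.3]
```

View pics/s10c.png

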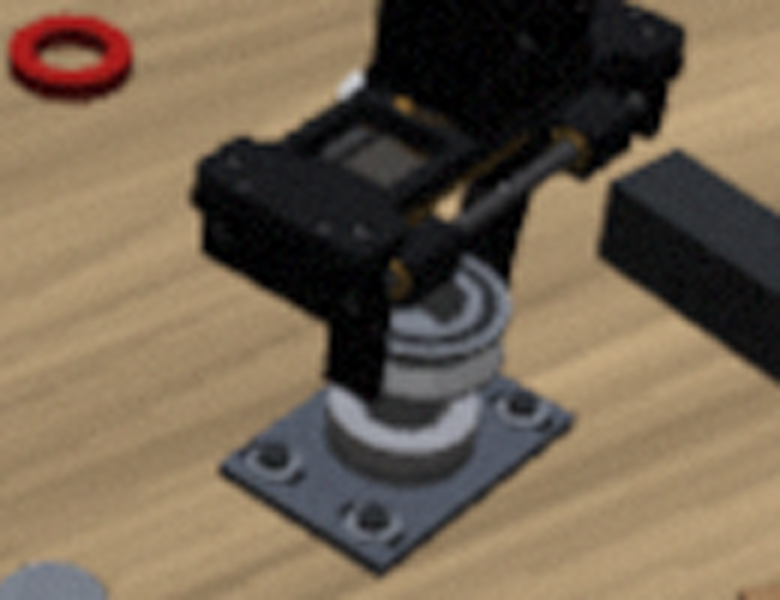

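```bash
python3 -m jog '[[[5.5,1,0.05,0.08,0],[5.5,1.8,0.05,0.08,0],[5.5,2.3,0.05,0.1,0],[5.5,2.6,0.05,0.1,0],[5.5,2.7,0.05,0.1,0],[5.5,2.7,0.05,0.1,0],[5.5,2.7,0.05,0.1,0]]]' 35
python3 -c "
from h import *
go(603.7,171,30.6)"
```

```text
time_s: 20.82
eef_pos: [0.6042, 0.1714, 0.0387]
eef_rot: [[0.0, 0.269, -0.963], [0.0, -0.963, -0.269], [-1.0, 0.0, -0.0]]
force: [-5.4, -1.1, 6.2]
finger_gap: 0.0652
(603.7, 171, 30.6) -> [0.01 0.03 0.06] now [604.2 171.4  38.7] tips 30.7 gap 65.2 t 20.82 F [-5.4 -1.1  6.2]
```

```bash
python3 -m jog '[[[8.2,0,0,0,0],[8.2,0,0,0,0],[8.2,0,0,0,0],[8.2,0,0,0,0],[8.2,-4,0,0,0],[8.2,-8,0,0,0],[8.2,-9.5,0,0,0],[8.2,-9.5,0,0,0],[8.2,-9.5,0,0,0]]]' 20
python3 - <<'E'
from h import *
go(624.2,3,90)
c=snap('scene','s11');u,v=335,190
cv2.imwrite('pics/s11c.png',cv2.resize(c['color'][v-50:v+50,u-65:u+65,::-1],None,fx=6,fy=6,interpolation=cv2.INTER_CUBIC))
E
```

```text
time_s: 21.95
eef_pos: [0.6027, 0.1711, 0.1304]
eef_rot: [[-0.003, 0.268, -0.963], [-0.001, -0.963, -0.268], [-1.0, -0.0, 0.003]]
force: [-0.7, 0.2, -0.4]
finger_gap: 0.0818
(624.2, 3, 90) -> [ 3.24 16.77  2.43] now [602.7 171.1 130.4] tips 122.4 gap 81.8 t 21.95 F [-0.7  0.2 -0.4]
```

View pics/s11c.png

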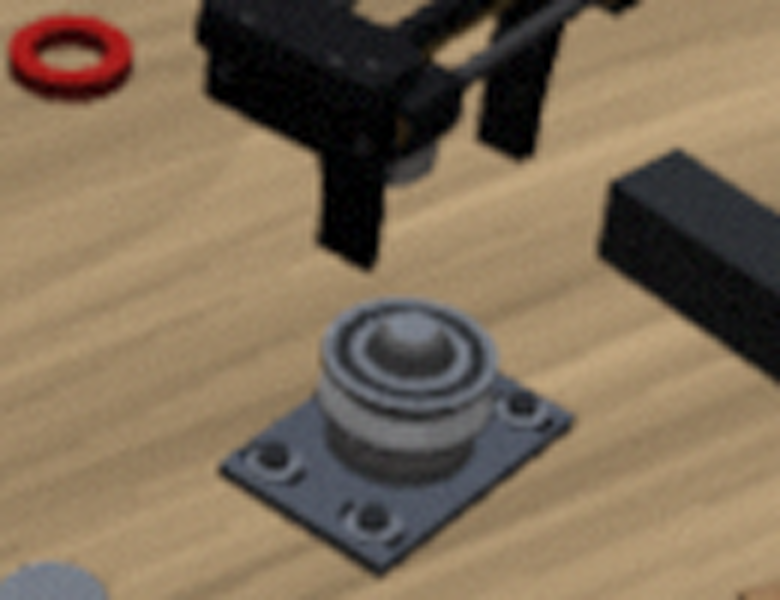

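The wheel is seated flat with the axle end standing 12 mm proud. Next, the cap.

```bash
python3 -m jog '[[[6.5,0,5.6,0.8,0],[6.5,0,11.2,1.6,0],[6.5,1,16.7,2.4,0],[6.5,3.2,16.7,2.4,0],[6.5,3.2,16.7,2.4,0],[6.5,3.2,16.7,2.4,0],[6.5,3.2,16.7,2.4,0]]]' 20
python3 -c "
from h import *
go(624.2,3,5)"
```

```text
time_s: 22.88
eef_pos: [0.6262, 0.0048, 0.1013]
eef_rot: [[0.001, 0.27, -0.963], [-0.0, -0.963, -0.27], [-1.0, 0.0, -0.001]]
force: [-0.8, -0.5, 0.8]
finger_gap: 0.0651
(624.2, 3, 5) -> [8.83 0.12 0.25] now [626.2   4.8 101.3] tips 93.3 gap 65.1 t 22.88 F [-0.8 -0.5  0.8]
```

```bash
python3 -m jog '[[[6.5,4,0.1,0.15,0],[6.5,7,0.1,0.15,0],[6.5,8.8,0.1,0.15,0],[6.5,8.8,0.1,0.15,0],[6.5,8.8,0.1,0.15,0],[6.5,8.8,0.1,0.15,0],[3,8.8,0.1,0.15,0],[3,8.8,0.1,0.15,0],[3,8.8,0.1,0.15,0],[3,8.8,0.1,0.15,0],[3,8.8,0.1,0.15,0]]]' 15
python3 -c "
from h import *
go(624.2,3,5)"
```

```text
time_s: 24.25
eef_pos: [0.6246, 0.0026, 0.0127]
eef_rot: [[0.0, 0.269, -0.963], [-0.0, -0.963, -0.269], [-1.0, 0.0, -0.0]]
force: [-0.8, -0.4, 1.5]
finger_gap: 0.0425
(624.2, 3, 5) -> [-0.03 -0.04  0.03] now [624.6   2.6  12.7] tips 4.7 gap 42.5 t 24.25 F [-0.8 -0.4  1.5]
```

```bash
python3 -m jog '[[[3,-4,0,0,0],[3,-8,0,0,0],[3,-11,0,0,0],[3,-11,0,0,0],[3,-11,0,0,0]]]' 15
python3 -c "
from h import *
go(604.2,171.2,105)"
```

```text
time_s: 24.88
eef_pos: [0.6236, 0.0027, 0.1211]
eef_rot: [[-0.002, 0.268, -0.963], [0.0, -0.963, -0.268], [-1.0, -0.001, 0.002]]
force: [0.2, 0.2, -0.9]
finger_gap: 0.0423
(604.2, 171.2, 105) -> [  0.82 -16.75  -2.65] now [623.6   2.7 121.1] tips 113.1 gap 42.3 t 24.88 F [ 0.2  0.2 -0.9]
```

```bash
python3 -m jog '[[[3,0,-5.6,-0.9,0],[3,0,-11.2,-1.8,0],[3,0.4,-16.7,-2.65,0],[3,0.8,-16.7,-2.65,0],[3,0.8,-16.7,-2.65,0],[3,0.8,-16.7,-2.65,0],[3,0.8,-16.7,-2.65,0]]]' 15
python3 - <<'E'
from h import *
go(604,171.2,56.7)
c=snap('scene','s12');u,v=335,190
cv2.imwrite('pics/s12c.png',cv2.resize(c['color'][v-50:v+50,u-65:u+65,::-1],None,fx=6,fy=6,interpolation=cv2.INTER_CUBIC))
p=np.array(robot.read_state()['eef_pos'])
def ext(x,y,z,r):
    q=np.array([proj(c,(x+r*np.cos(a),y+r*np.sin(a),z)) for a in np.linspace(0,6.28,200)])
    q=(np.array(q)-[270,140]+.5)*6; return np.round(np.r_[q.min(0),q.max(0)])
b=p[2]-.0127
print(ext(p[0],p[1],b+.022,.0215),ext(p[0],p[1],b,.0215))
E
```

```text
time_s: 25.75
eef_pos: [0.6055, 0.1693, 0.1145]
eef_rot: [[-0.0, 0.267, -0.964], [-0.0, -0.964, -0.267], [-1.0, 0.0, 0.0]]
force: [-0.3, -0.1, -0.7]
finger_gap: 0.0424
(604, 171.2, 56.7) -> [ 4.98 -0.23  0.1 ] now [605.5 169.3 114.5] tips 106.5 gap 42.4 t 25.75 F [-0.3 -0.1 -0.7]
[366. 165. 487. 237.] [360. 213. 480. 285.]
```

View pics/s12c.png

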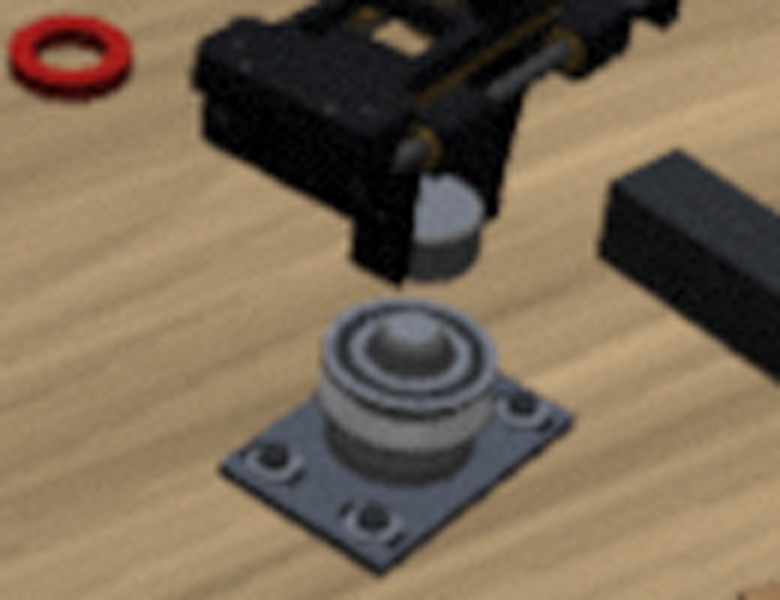

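```bash
python3 -m jog '[[[3,1.5,-0.1,0.05,0],[3,2.5,-0.1,0.05,0],[3,3.1,-0.1,0.05,0],[3,3.1,-0.1,0.05,0],[3,3.1,-0.1,0.05,0],[3,3.1,-0.1,0.05,0]]]' 15
python3 - <<'E'
from h import *
go(604,171.2,56.7)
E
```

```text
time_s: 26.55
eef_pos: [0.6048, 0.1716, 0.0841]
eef_rot: [[0.001, 0.269, -0.963], [0.0, -0.963, -0.269], [-1.0, 0.0, -0.001]]
force: [0.5, 0.1, -0.9]
finger_gap: 0.0419
(604, 171.2, 56.7) -> [1.94 0.02 0.09] now [604.8 171.6  84.1] tips 76.1 gap 41.9 t 26.55 F [ 0.5  0.1 -0.9]
```

```bash
python3 -m jog '[[[3,0.6,0,0.06,0],[3,1.1,0,0.06,0],[3,1.5,0,0.06,0],[3,1.8,0,0.06,0],[3,1.97,0,0.06,0],[3,1.97,0,0.06,0],[3,1.97,0,0.06,0]]]' 15
python3 - <<'E'
from h import *
go(604,171.2,56.7)
c=snap('scene','s13');u,v=335,190
cv2.imwrite('pics/s13c.png',cv2.resize(c['color'][v-50:v+50,u-65:u+65,::-1],None,fx=6,fy=6,interpolation=cv2.INTER_CUBIC))
E
```

```text
time_s: 27.42
eef_pos: [0.6039, 0.1713, 0.0646]
eef_rot: [[-0.0, 0.268, -0.963], [-0.0, -0.963, -0.268], [-1.0, 0.0, 0.0]]
force: [-3.7, -0.8, 5.0]
finger_gap: 0.0419
(604, 171.2, 56.7) -> [-0.01  0.01 -0.01] now [603.9 171.3  64.6] tips 56.6 gap 41.9 t 27.43 F [-3.7 -0.8  5. ]
```

View pics/s13c.png

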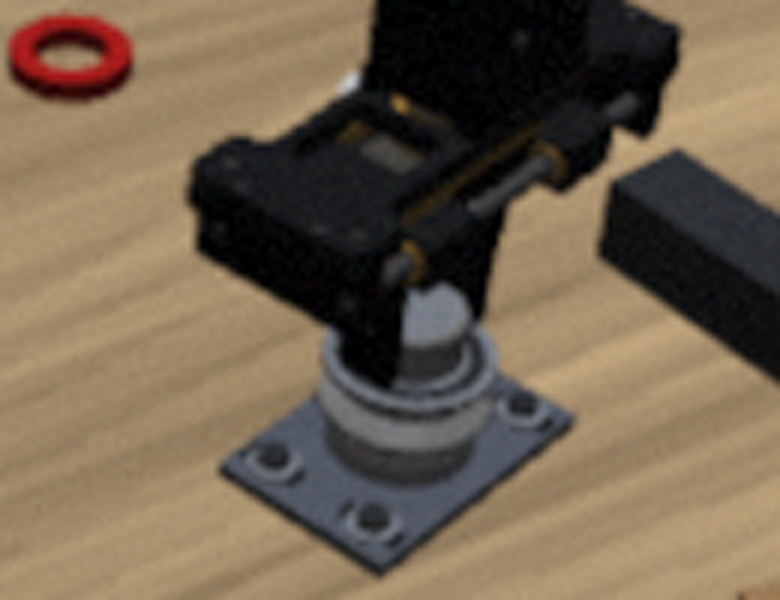

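The cap contacts at the expected height. Releasing.

```bash
python3 -m jog '[[[6.5,0,0,0,0],[6.5,0,0,0,0],[6.5,0,0,0,0],[6.5,-3,0,0,0],[6.5,-7,0,0,0],[6.5,-7,0,0,0],[6.5,-7,0,0,0],[6.5,-7,0,0,0]]]' 20
python3 - <<'E'
from h import *
go(443.9,284.5,90)
c=snap('scene','s14');u,v=335,190
cv2.imwrite('pics/s14c.png',cv2.resize(c['color'][v-50:v+50,u-65:u+65,::-1],None,fx=6,fy=6,interpolation=cv2.INTER_CUBIC))
E
```

```text
time_s: 28.48
eef_pos: [0.6028, 0.1712, 0.1321]
eef_rot: [[-0.003, 0.268, -0.963], [-0.0, -0.963, -0.268], [-1.0, -0.0, 0.003]]
force: [-0.2, -0.4, -0.5]
finger_gap: 0.0653
(443.9, 284.5, 90) -> [  3.45 -15.18  12.25] now [602.8 171.2 132.1] tips 124.1 gap 65.3 t 28.48 F [-0.2 -0.4 -0.5]
```

View pics/s14c.png

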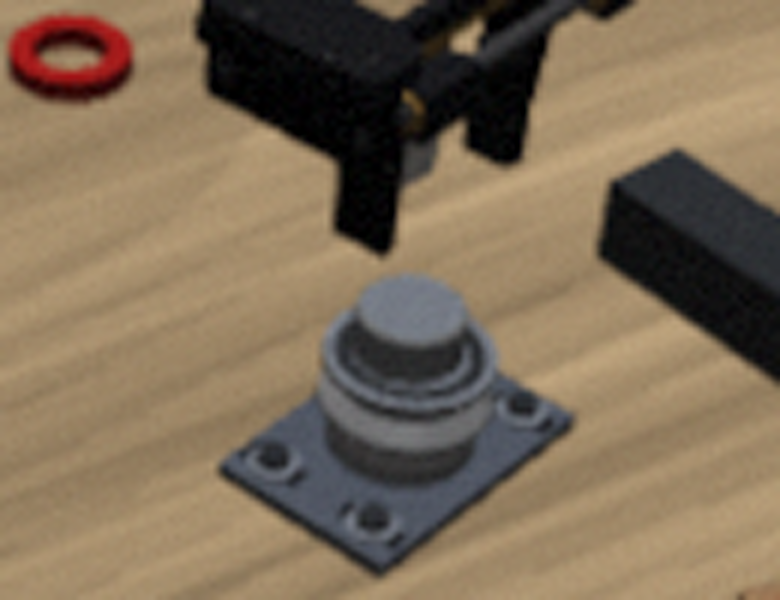

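The thick axle stack is complete and flat. Now the roller.

```bash
python3 -m jog '[[[7,0,-4.5,3.6,0],[7,0,-9,7.2,0],[7,1,-15.2,12.1,0],[7,3.4,-15.2,12.1,0],[7,3.4,-15.2,12.1,0],[7,3.4,-15.2,12.1,0],[7,3.4,-15.2,12.1,0],[7,3.4,-15.2,12.1,0]]]' 20
python3 -c "
from h import *
go(443.9,284.5,8)"
```

```text
time_s: 29.52
eef_pos: [0.4477, 0.2849, 0.1006]
eef_rot: [[0.001, 0.267, -0.964], [0.0, -0.964, -0.267], [-1.0, -0.0, -0.001]]
force: [0.1, 0.4, 0.3]
finger_gap: 0.0697
(443.9, 284.5, 8) -> [ 8.46 -0.06  0.39] now [447.7 284.9 100.6] tips 92.6 gap 69.7 t 29.52 F [0.1 0.4 0.3]
```

```bash
python3 -m jog '[[[7,4,0,0.25,0],[7,7,0,0.25,0],[7,8.4,0,0.25,0],[7,8.4,0,0.25,0],[7,8.4,0,0.25,0],[7,8.4,0,0.25,0],[3.5,8.4,0,0.25,0],[3.5,8.4,0,0.25,0],[3.5,8.4,0,0.25,0],[3.5,8.4,0,0.25,0],[3.5,8.4,0,0.25,0]]]' 20
python3 -c "
from h import *
go(443.9,284.5,8)"
```

```text
time_s: 30.9
eef_pos: [0.4442, 0.2845, 0.016]
eef_rot: [[0.0, 0.269, -0.963], [-0.0, -0.963, -0.269], [-1.0, 0.0, 0.0]]
force: [-0.3, -0.3, 2.4]
finger_gap: 0.0456
(443.9, 284.5, 8) -> [-0.   -0.    0.03] now [444.2 284.5  16. ] tips 8.0 gap 45.6 t 30.9 F [-0.3 -0.3  2.4]
```

```bash
python3 -m jog '[[[3.5,-4,0,0,0],[3.5,-8,0,0,0],[3.5,-11,0,0,0],[3.5,-11,0,0,0],[3.5,-11,0,0,0]]]' 20
python3 -c "
from h import *
go(589.4,-192.3,110)"
```

```text
time_s: 31.52
eef_pos: [0.4433, 0.2842, 0.1245]
eef_rot: [[-0.002, 0.268, -0.963], [-0.001, -0.963, -0.268], [-1.0, 0.0, 0.002]]
force: [-1.1, -1.0, -1.2]
finger_gap: 0.0454
(589.4, -192.3, 110) -> [ 0.66 49.83 -1.29] now [443.3 284.2 124.5] tips 116.5 gap 45.4 t 31.52 F [-1.1 -1.  -1.2]
```

```bash
python3 -m jog '[[[3.5,0,5,-0.1,0],[3.5,0,10,-0.2,0],[3.5,0,15,-0.3,0],[3.5,0,20,-0.5,0],[3.5,0,25,-0.6,0],[3.5,0,30,-0.7,0],[3.5,0,35,-0.9,0],[3.5,0,40,-1,0],[3.5,0,45,-1.1,0],[3.5,0.5,49.8,-1.3,0],[3.5,0.6,49.8,-1.3,0],[3.5,0.6,49.8,-1.3,0],[3.5,0.6,49.8,-1.3,0],[3.5,0.6,49.8,-1.3,0]]]' 20
python3 - <<'E'
from h import *
go(589.4,-192.3,36)
c=snap('scene','s15');u,v=182,245
cv2.imwrite('pics/s15c.png',cv2.resize(c['color'][v-50:v+50,u-65:u+65,::-1],None,fx=6,fy=6,interpolation=cv2.INTER_CUBIC))
p=np.array(robot.read_state()['eef_pos'])
def ext(x,y,z,r):
    q=np.array([proj(c,(x+r*np.cos(a),y+r*np.sin(a),z)) for a in np.linspace(0,6.28,200)])
    q=(np.array(q)-[117,195]+.5)*6; return np.round(np.r_[q.min(0),q.max(0)])
b=p[2]-.016
print(ext(p[0],p[1],b+.036,.023),ext(p[0],p[1],b,.023),'tip',ext(.5894,-.1923,.066,.004))
E
```

```text
time_s: 33.28
eef_pos: [0.5902, -0.1905, 0.1198]
eef_rot: [[-0.0, 0.27, -0.963], [0.0, -0.963, -0.27], [-1.0, -0.0, 0.0]]
force: [-0.6, -0.2, -1.0]
finger_gap: 0.0458
(589.4, -192.3, 36) -> [7.58 0.16 0.13] now [ 590.2 -190.5  119.8] tips 111.8 gap 45.8 t 33.27 F [-0.6 -0.2 -1. ]
[309.  99. 458. 200.] [324. 182. 469. 283.] tip [392. 306. 416. 324.]
```

View pics/s15c.png

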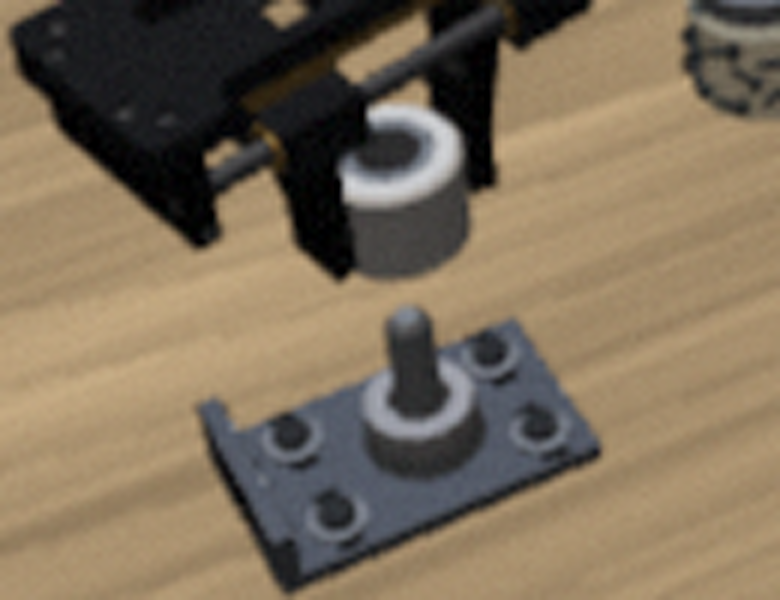

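```bash
python3 -m jog '[[[3.5,2,0.08,0.03,0],[3.5,3,0.08,0.03,0],[3.5,3.7,0.08,0.03,0],[3.5,3.7,0.08,0.03,0],[3.5,3.7,0.08,0.03,0],[3.5,3.7,0.08,0.03,0]]]' 20
python3 -c "
from h import *
go(589.4,-192.3,36)"
```

```text
time_s: 34.08
eef_pos: [0.5907, -0.1927, 0.0835]
eef_rot: [[0.001, 0.268, -0.963], [-0.0, -0.963, -0.268], [-1.0, 0.001, -0.001]]
force: [0.5, 0.4, -1.2]
finger_gap: 0.046
(589.4, -192.3, 36) -> [ 3.95 -0.08  0.12] now [ 590.7 -192.7   83.5] tips 75.5 gap 46.0 t 34.08 F [ 0.5  0.4 -1.2]
```

```bash
python3 -m jog '[[[3.5,0.5,-0.03,0.08,0],[3.5,1,-0.03,0.08,0],[3.5,1.5,-0.03,0.08,0],[3.5,1.5,-0.03,0.08,0],[3.5,1.5,-0.03,0.08,0]]]' 20
python3 - <<'E'
from h import *
go(589.4,-192.3,36)
c=snap('scene','s16');u,v=182,245
cv2.imwrite('pics/s16c.png',cv2.resize(c['color'][v-50:v+50,u-65:u+65,::-1],None,fx=6,fy=6,interpolation=cv2.INTER_CUBIC))
E
```

```text
time_s: 34.7
eef_pos: [0.5894, -0.1925, 0.0678]
eef_rot: [[-0.0, 0.268, -0.963], [0.0, -0.963, -0.268], [-1.0, -0.0, 0.0]]
force: [0.0, 0.4, -1.0]
finger_gap: 0.0457
(589.4, -192.3, 36) -> [ 2.38 -0.01 -0.  ] now [ 589.4 -192.5   67.8] tips 59.8 gap 45.7 t 34.7 F [ 0.   0.4 -1. ]
```

View pics/s16c.png

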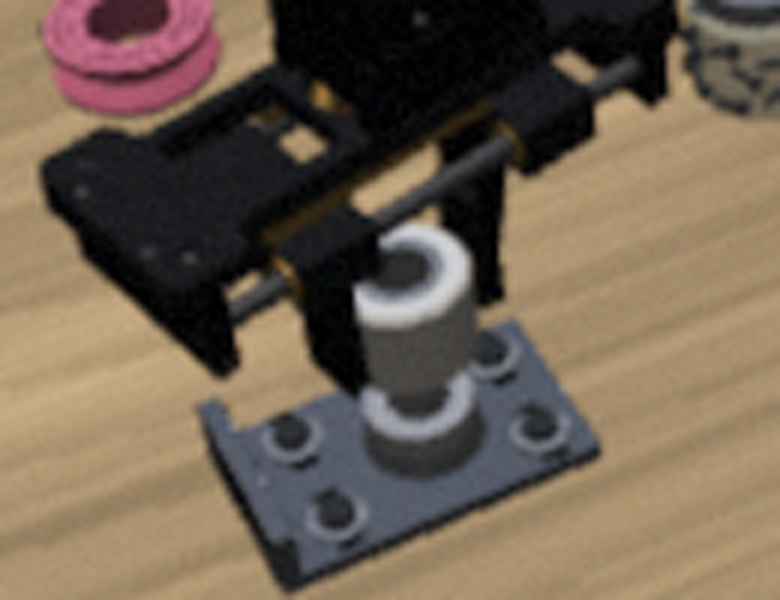

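```bash
python3 -m jog '[[[3.5,1,0,0,0],[3.5,1.7,0,0,0],[3.5,2.1,0,0,0],[3.5,2.3,0,0,0],[3.5,2.42,0,0,0],[3.5,2.42,0,0,0],[3.5,2.42,0,0,0]]]' 20
python3 -c "
from h import *
go(589.4,-192.3,36)"
```

```text
time_s: 35.62
eef_pos: [0.5896, -0.1925, 0.044]
eef_rot: [[0.001, 0.268, -0.963], [-0.0, -0.963, -0.268], [-1.0, 0.0, -0.0]]
force: [-1.0, -0.2, 0.5]
finger_gap: 0.0455
(589.4, -192.3, 36) -> [ 0.   -0.03  0.02] now [ 589.6 -192.5   44. ] tips 36.0 gap 45.5 t 35.62 F [-1.  -0.2  0.5]
```

```bash
python3 -m jog '[[[3.5,0.05,0,0,0],[3.5,0.08,0,0,0],[3.5,0.08,0,0,0]]]' 20
python3 -m jog '[[[6.5,0,0,0,0],[6.5,0,0,0,0],[6.5,0,0,0,0],[6.5,-4,0,0,0],[6.5,-8,0,0,0],[6.5,-12,0,0,0],[6.5,-12,0,7,0],[6.5,-12,0,14,0],[6.5,-12,0,18,0],[6.5,-12,0,18,0],[6.5,-12,0,18,0]]]' 20
python3 - <<'E'
from h import *
go(589.4,-192.3,36)
c=snap('scene','s17');u,v=182,245
cv2.imwrite('pics/s17c.png',cv2.resize(c['color'][v-50:v+50,u-65:u+65,::-1],None,fx=6,fy=6,interpolation=cv2.INTER_CUBIC))
snap('top','t17')
def ext(x,y,z,r):
    q=np.array([proj(c,(x+r*np.cos(a),y+r*np.sin(a),z)) for a in np.linspace(0,6.28,200)])
    q=(np.array(q)-[117,195]+.5)*6; return np.round(np.r_[q.min(0),q.max(0)])
print('seated roller top rim predicted',ext(.5905,-.1915,.064,.023))
E
```

```text
time_s: 36.0
eef_pos: [0.5897, -0.1925, 0.044]
eef_rot: [[0.001, 0.269, -0.963], [-0.0, -0.963, -0.269], [-1.0, 0.0, -0.001]]
force: [-3.0, 1.0, 7.0]
finger_gap: 0.0455
time_s: 37.38
eef_pos: [0.4165, -0.2411, 0.1633]
eef_rot: [[0.001, 0.268, -0.964], [-0.001, -0.964, -0.268], [-1.0, 0.001, -0.001]]
force: [-0.7, 0.3, 0.9]
finger_gap: 0.0649
(589.4, -192.3, 36) -> [ 11.95  -0.09 -17.95] now [ 416.5 -241.1  163.3] tips 155.3 gap 64.9 t 37.38 F [-0.7  0.3  0.9]
seated roller top rim predicted [337. 271. 479. 373.]
```

View pics/s17c.png

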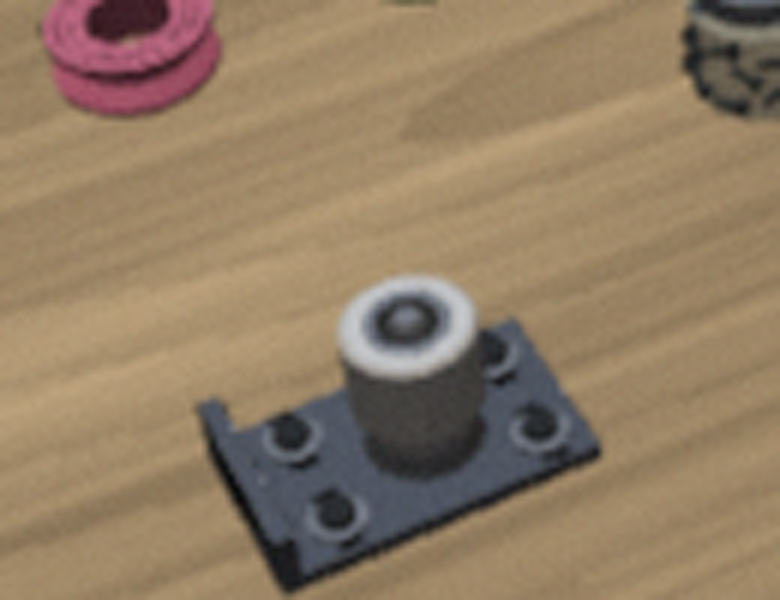

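View pics/s17.png

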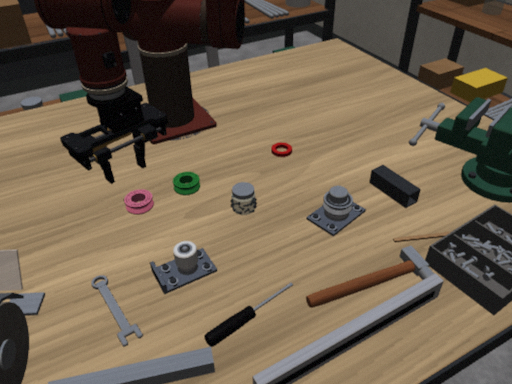

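View pics/t17.png

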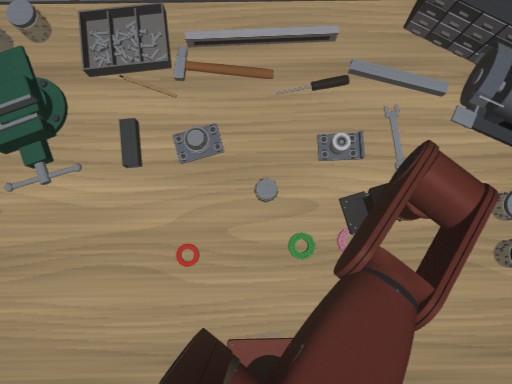

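Both stacks are complete. The roller's top rim matches its predicted seated position to within a few enlarged pixels, about 1-2 mm. The jar, top view (266,190), and the tube, (130,143), have not moved, and the robot touches nothing.

```bash
python3 -c "
from h import *
print(robot.sign_off())"
```

```text
the job is handed in; nothing more can be done
None
```

Both brackets are built up in the order asked, and I handed the job in at about 37 s of the 122 s allowed.

- **Thick axle:** large spacer, then track wheel, then dust cap, mouth down.
- **Thin axle:** small spacer, then white guide roller.

**Last checks:**
- **Seating:** each part met light contact (5–7 N) at its expected seated height, and the pictures after release show every part flat and right down. The roller's top rim is within about 1–2 mm of its predicted seated position.
- **Bystanders:** the jar and the tube offcut show at the same pixels as at the start, by eye. The green and pink wheels and the red ring were not touched.
- **Robot:** it ended clear of everything, with its last force reading at about 1 N.

**What disagreed or went wrong:**
- I guessed one sideways carry of the large spacer with the wrong sign. The picture showed it in free air, and I corrected it before lowering.
- My axle position estimates from the two camera views differed by about 2–4 mm. I settled this by checking part against axle in the scene camera before lowering the parts, and no part caught on an axle.

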